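# Tap the specimen pot lids shut in order

## Robot

A 6-joint arm with a two-finger parallel gripper is mounted at the origin on a cart in front of the work surface, level with it; the furniture and walls round the work are solid. World frame = base frame: x ahead of the robot, y to its left, z up, the work surface at z = 0. Lengths are in m, angles in rad, forces in N, time in s.
With the tool pointing down it reaches from about 0.3 to 0.875 m from the base axis. Payload 6.4 kg.
Tool frame: the origin (TCP) lies between the finger pads; the fingertips stand 19 mm ahead of it and the grasp point (between the pads) is the TCP (ctrl.tips_ahead is the z of the fingertips in the tool frame, in m); z points along the fingers, y is the line along which they close (so a half turn about z gives the same grasp; the last joint's range is limited). The gripper opens to 85 mm and grips with 20 to 120 N. Pads are 22 mm wide; open, the fingers measure 114 mm over their backs; the gripper's body (76 mm by 85 mm) begins 54 mm behind the grasp point. The pads swing forward as they close: fully open they stand 13 mm farther back than shut.
Start: joints at [-1.473, 0.181, 1.607, -0, 1.354, -0.206], TCP at [0.172, -0.549, 0.25] pointing down, gripper open.
Joint ranges: [-2.99, 2.99], [-0.89, 2.07], [0.3, 2.58], [-1.14, 4.28], [0, 2.63], [-3.12, 3.12]. Speed limits (rad/s): [2.57, 2.57, 3.01, 3.14, 3.14, 3.14].

## Interface

Orientations are given as a unit quaternion [w, x, y, z].
In Python, from bench import readout, vision, ctrl gives the robot as it stands.
- The arm moves only by the tool play_rows, never from a script. Its arguments are lists of equal length, an entry for each row: "xyz": the shift along the tool's x, y, z in mm, a list of three; "rot": the turn, a rotation vector about the tool's x, y, z in rad, a list of three; "grip": the opening, from 0 (shut) to 1 (fully open). In form: {"xyz": [[x, y, z], ...], "rot": [[rx, ry, rz], ...], "grip": [grip, ...]}. A call has exactly 10 rows; each row is the pose to reach, as a shift and turn from the pose commanded when the call began, along the tool's axes at that moment; what a row does not reach only later rows make up. A row lasts 1/8 s, in which the tool goes at most 62.5 mm and 10.7 degrees, less where a joint would pass 70% of its speed; a pose out of reach is approached as far as the arm can. A call with a gripper value outside its range is refused whole. The fingers move at their own pace and stop on an object; the grip force is fixed at half the most. Time passes only in rows, so rows that repeat a pose let the fingers close, or fill a call up. It gives the time, the measured TCP pose, the force, the opening and the grip force at its end, in the units of the state.
- readout.get_obs(): the state, without advancing time (a new reading comes with each control period).
- vision.camera(name): name is "side" or "top"; returns a dict with "color" (384x512x3 uint8, red, green, blue), "depth" (384x512 float32, m along the optical axis (not along the pixel's ray), 0 where there is no reading), "camera_matrix" (3x3 intrinsics, pixels), "extrinsics" (4x4, takes a point from camera to world coordinates). Camera axes: x right, y down, z forward; pixel columns grow to the right and rows downward; lengths in m; the calibration is good to about 2 mm. A picture is of the moment at which its call begins.
- ctrl.hand_in(): hands the job in; it is judged then, once.
The state is a dict: "time_s": time; "q": joint angles; "dq": joint speeds; "joint_efforts": joint torques, N m; "eef_pos": TCP position; "eef_rot": TCP orientation; "wrist_force": force on the tool from outside, world axes, zero at the start; "torque": the same for the moment, N m; "opening": opening from 0.0 (shut) to 1.0 (fully open); "grasp_force": force on a finger pad.
Only numpy, scipy, OpenCV 4.12 (cv2) and the standard library are available. Lean on these libraries where they do the work, as an engineer would, in place of code of your own. Each camera call takes 0.05 s, during which the arm holds its last target. There are 200 camera calls.

## Task

Shut three specimen pots in the order in which their samples were taken: with the fingertips, gently press the red lid down until it is fully home, then the yellow one, then the blue one. Leave the green-lidded pot open, and do not lift, shift or tip any pot or disturb the things around them.

Things in the scene. Friction and masses are not known exactly. Their poses are not given: they have to be found in the camera images.
- red_pot: loose white plastic specimen pot with a red snap lid and a thin red stripe round its side, upright, 180 g or so; body 44 mm across, shoulder at 50 mm above the bench, neck 36 mm across. Origin: centre of its underside; z up.
- red_lid_top (a point): centre of the flat top of the red lid (disc 43 mm across, 14 mm high, plain ribbed side); 70 to 72 mm above the bench while the pot is open, 64 mm when fully shut; moves with the lid.
- red_lid (a joint): how far the red lid has been pressed down, m: 0 to 0.002 at the start (standing proud, a gap of 6 to 8 mm below the lid shows the dark grey neck), 0.008 fully shut (lid's lower edge on the pot's shoulder, where it stops hard). Going down takes about 3 to 5 N; it stays where it is left and cannot be pulled off the pot.
- yellow_pot: loose white plastic specimen pot with a yellow snap lid and a thin yellow stripe round its side, upright, 180 g or so; body 44 mm across, shoulder at 50 mm above the bench, neck 36 mm across. Origin: centre of its underside; z up.
- yellow_lid_top (a point): centre of the flat top of the yellow lid (disc 43 mm across, 14 mm high, plain ribbed side); 70 to 72 mm above the bench while the pot is open, 64 mm when fully shut; moves with the lid.
- yellow_lid (a joint): how far the yellow lid has been pressed down, m: 0 to 0.002 at the start (standing proud, a gap of 6 to 8 mm below the lid shows the dark grey neck), 0.008 fully shut (lid's lower edge on the pot's shoulder, where it stops hard). Going down takes about 3 to 5 N; it stays where it is left and cannot be pulled off the pot.
- blue_pot: loose white plastic specimen pot with a blue snap lid and a thin blue stripe round its side, upright, 180 g or so; body 44 mm across, shoulder at 50 mm above the bench, neck 36 mm across. Origin: centre of its underside; z up.
- blue_lid_top (a point): centre of the flat top of the blue lid (disc 43 mm across, 14 mm high, plain ribbed side); 70 to 72 mm above the bench while the pot is open, 64 mm when fully shut; moves with the lid.
- blue_lid (a joint): how far the blue lid has been pressed down, m: 0 to 0.002 at the start (standing proud, a gap of 6 to 8 mm below the lid shows the dark grey neck), 0.008 fully shut (lid's lower edge on the pot's shoulder, where it stops hard). Going down takes about 3 to 5 N; it stays where it is left and cannot be pulled off the pot.
- green_pot: loose white plastic specimen pot with a green snap lid and a thin green stripe round its side, upright, 180 g or so; body 44 mm across, shoulder at 50 mm above the bench, neck 36 mm across. Origin: centre of its underside; z up.
- green_lid_top (a point): centre of the flat top of the green lid (disc 43 mm across, 14 mm high, plain ribbed side); 70 to 72 mm above the bench while the pot is open, 64 mm when fully shut; moves with the lid.
- green_lid (a joint): how far the green lid has been pressed down, m: 0 to 0.002 at the start (standing proud, a gap of 6 to 8 mm below the lid shows the dark grey neck), 0.008 fully shut (lid's lower edge on the pot's shoulder, where it stops hard). Going down takes about 3 to 5 N; it stays where it is left and cannot be pulled off the pot.
- petri_dish: bystander: loose closed clear petri dish, 90 mm across, 18 mm high; origin at the centre of its underside.
- dropper_bottle: bystander: loose brown glass dropper bottle with red collar and black bulb, 32 mm across, 86 mm high; origin at the centre of its underside.
- timer: bystander: loose off-white bench timer, 62x66x21 mm, blue, white and red buttons on top; origin at the centre of its underside.
- oil_bottle: bystander: loose small brown dropper bottle with white collar and bulb, 26 mm across, 71 mm high; origin at the centre of its underside.
- microscope: fixed white and black microscope behind the work on the right, about 0.43 m high; origin: centre of its foot on the bench. Its eyepieces and head lean out towards the robot to 0.20 m in front of the origin (lowest about 0.34 m up there), 0.1 m to either side of it, so keep the hand and wrist clear of that space.
Mind the look-alikes: they are no part of the job. Leave any purple look-alike of the red_pot alone.

How it is judged:
By the outcome, as a careful person would: the job done as asked, in the order asked, and still so for the second after the job is handed in, with the robot touching nothing.
It also fails if it takes over 72 s, if anything falls off the work surface, if the arm or the gripper's body presses on something with over 40 N, if the wrist force passes 120 N, or if a joint passes its speed limit or range.

## Working session

There is one attempt and no reset: what is moved stays moved. The work goes in short steps, Python scripts to look and compute and a tool call to move; the robot and the scene stay as the last step left them, time stands still between calls to the robot, and variables do not carry over. Pictures are saved under pics/ and viewed, at most 10 in all, crops included, and the job is handed in when it is done.

Besides the shell and the picture viewer there is one more tool, called after "Call:" as name(argument=value, ...), one argument or row to a line, values as JSON. play_rows: Moves the arm, as the interface text tells. Its arguments: {"type":"object","properties":{"xyz":{"type":"array","items":{"type":"array","items":{"type":"number"}}},"rot":{"type":"array","items":{"type":"array","items":{"type":"number"}}},"grip":{"type":"array","items":{"type":"number"}}},"required":["xyz","rot","grip"]}

```bash
mkdir -p pics; cat > h.py <<'E'
import numpy as np, cv2
from bench import readout, vision, ctrl
def shot(n,f):
    c=vision.camera(n); cv2.imwrite(f'pics/{f}.png',c['color'][:,:,::-1]); np.savez(f'pics/{f}.npz',**c); return c
def world(c,u,v,d=None):
    K=c['camera_matrix'];d=c['depth'][int(v),int(u)] if d is None else d
    p=np.array([(u-K[0,2])*d/K[0,0],(v-K[1,2])*d/K[1,1],d,1]);return (c['extrinsics']@p)[:3]
E
python3 - <<'E'
from h import *
for n in('top','side'):
    c=shot(n,n+'0');print(n,c['extrinsics'].round(3).tolist(),c['camera_matrix'].round(1).tolist())
o=readout.get_obs();print(o['eef_pos'],o['eef_rot'],o['wrist_force'],ctrl.tips_ahead,o['time_s'])
E
```

```text
top [[-0.01, -0.988, 0.155, 0.381], [-1.0, 0.007, -0.015, 0.089], [0.013, -0.155, -0.988, 1.421], [0.0, 0.0, 0.0, 1.0]] [[440.1, 0.0, 262.6], [0.0, 440.1, 204.8], [0.0, 0.0, 1.0]]
side [[-0.972, -0.121, 0.2, 0.355], [-0.233, 0.551, -0.801, 0.948], [-0.013, -0.826, -0.564, 0.68], [0.0, 0.0, 0.0, 1.0]] [[410.5, 0.0, 249.9], [0.0, 410.5, 192.6], [0.0, 0.0, 1.0]]
[ 0.17198191 -0.54817771  0.24944765] [-7.99615780e-04  9.88486244e-01  1.51308638e-01  5.07794958e-05] [-0.34309144  0.28461072 -0.40965311] 0.019 0.1
```

View pics/top0.png

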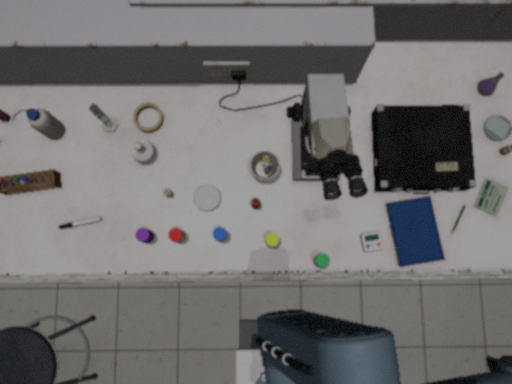

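View pics/side0.png

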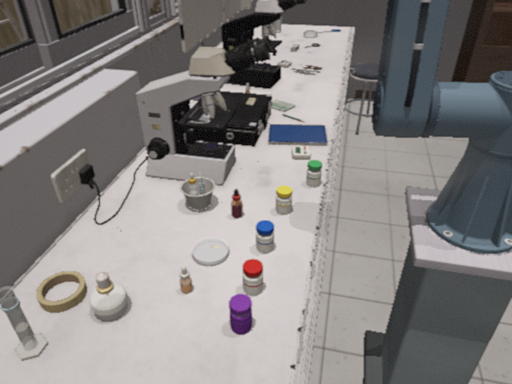

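The top view shows purple (145,235), red (177,235), blue (220,234), yellow (272,240) and green (321,261). The red-collared dropper is at (255,203). In the side view purple is at (240,313), red (253,277), blue (265,236), yellow (284,200) and green (314,173). Things that could be mistaken for the red lid are the purple pot and the dropper's red collar. I choose the lid at (177,235). Next I measure and take one close crop.

```bash
python3 - <<'E'
from h import *
S={'top':dict(purple=(145,235),red=(177,235),blue=(220,234),yellow=(272,240),green=(321,261),drop=(255,203)),
'side':dict(purple=(240,313),red=(253,272),blue=(265,232),yellow=(284,194),green=(314,169))}
for n in S:
    c=np.load(f'pics/{n}0.npz');c={k:c[k] for k in c}
    for k,(u,v) in S[n].items():
        P=np.array([world(c,x,y) for x in range(u-22,u+23) for y in range(v-28,v+25) if c['depth'][y,x]>0])
        # lid-top points: within 3mm of the top plane
        P=P[P[:,2]>.04]; r=world(c,u,v)
        P=P[np.hypot(*(P[:,:2]-r[:2]).T)<.05]
        zt=np.percentile(P[:,2],95);T=P[P[:,2]>zt-.006]
        print(n,k,'z95',zt.round(4),'n',len(T),'mid',((T.max(0)+T.min(0))/2).round(4)[:2],'mean',T.mean(0).round(4),'ext',np.ptp(T,axis=0)[:2].round(3))
a=cv2.imread('pics/top0.png')[190:280,125:345];b=cv2.imread('pics/side0.png')[150:340,215:335]
cv2.imwrite('pics/crop.png',np.vstack([cv2.resize(a,(660,270),interpolation=2)]))
cv2.imwrite('pics/crops.png',cv2.resize(b,(375,594),interpolation=2))
E
```

```text
top purple z95 0.0752 n 118 mid [0.5035 0.4397] mean [0.5054 0.4399 0.0723] ext [0.04  0.043]
top red z95 0.0737 n 121 mid [0.5038 0.3404] mean [0.5039 0.3403 0.0706] ext [0.043 0.041]
top blue z95 0.0755 n 105 mid [0.5061 0.204 ] mean [0.5065 0.204  0.0723] ext [0.043 0.037]
top yellow z95 0.0742 n 92 mid [0.4878 0.0431] mean [0.4861 0.0432 0.0709] ext [0.04 0.04]
top green z95 0.0761 n 104 mid [ 0.4224 -0.1101] mean [ 0.4223 -0.1092  0.0731] ext [0.039 0.043]
top drop z95 0.0848 n 15 mid [0.6065 0.0929] mean [0.6061 0.0921 0.0834] ext [0.012 0.012]
side purple z95 0.0743 n 339 mid [0.5051 0.4445] mean [0.5043 0.4459 0.0726] ext [0.043 0.042]
side red z95 0.073 n 255 mid [0.5041 0.3443] mean [0.5038 0.3454 0.0714] ext [0.042 0.042]
side blue z95 0.0736 n 189 mid [0.5066 0.208 ] mean [0.5058 0.2099 0.0718] ext [0.043 0.043]
side yellow z95 0.0718 n 136 mid [0.4876 0.0467] mean [0.4878 0.0484 0.0699] ext [0.041 0.045]
side green z95 0.0733 n 100 mid [ 0.4233 -0.1077] mean [ 0.4229 -0.1049  0.0716] ext [0.042 0.047]
```

View pics/crops.png

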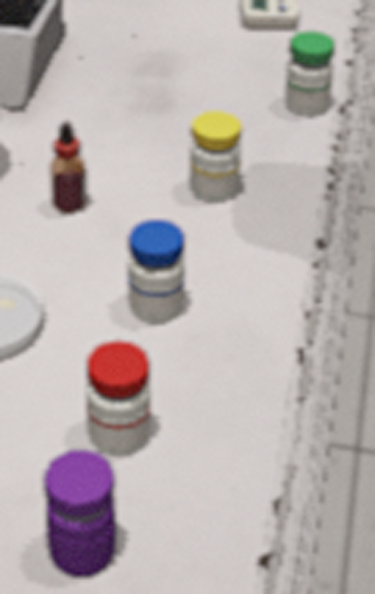

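View pics/crop.png

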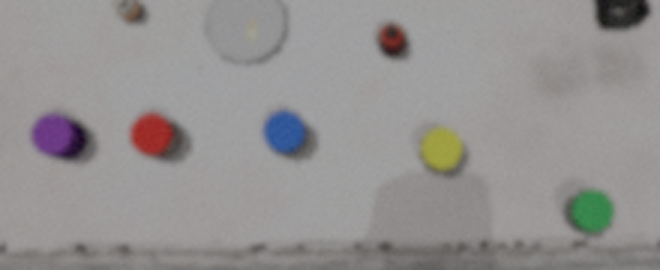

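Red is at (0.504, 0.342), yellow (0.4875, 0.045) and blue (0.506, 0.206). Their lid tops are about 71 mm up, as expected. The red lid is the one with the white body and red stripe; its look-alike is all purple. I'll go there with the fingers shut.

```bash
cat >> h.py <<'E'
from scipy.spatial.transform import Rotation as R
def rel(*pts):
    o=readout.get_obs();r=R.from_quat(o['eef_rot'],scalar_first=True)
    print('t',round(o['time_s'],2),'pos',o['eef_pos'].round(4),'F',o['wrist_force'].round(2),'op',o['opening'])
    for p in pts: print(p,'->',(r.inv().apply(np.array(p)-o['eef_pos'])*1000).round(1),'mm')
E
python3 -c "
from h import *
rel((.36,-.2,.22),(.38,0,.2),(.504,.342,.14))"
```

```text
t 0.1 pos [ 0.172  -0.5482  0.2494] F [-0.34  0.28 -0.41] op 0.9981157610416905
(0.36, -0.2, 0.22) -> [ 283.6 -275.9   30. ] mm
(0.38, 0, 0.2) -> [ 362.5 -460.8   50.3] mm
(0.504, 0.342, 0.14) -> [ 583.1 -749.9  110.8] mm
```

Call:
play_rows(
  xyz=[
    [40,-40,5],
    [85,-82,10],
    [130,-125,15],
    [180,-172,20],
    [230,-222,25],
    [283,-275,30],
    [305,-325,35],
    [325,-370,40],
    [345,-415,45],
    [362,-460,50],
  ],
  rot=[
    [0,0,0],
    [0,0,0],
    [0,0,0],
    [0,0,0],
    [0,0,0],
    [0,0,0],
    [0,0,0],
    [0,0,0],
    [0,0,0],
    [0,0,0],
  ],
  grip=[0,0,0,0,0,0,0,0,0,0],
)

```text
time_s: 1.35
eef_pos: [0.3795, 0.0006, 0.2]
eef_rot: [-0.0, 0.988, 0.152, 0.0]
wrist_force: [0.9, -0.6, -0.3]
opening: 0.002
grasp_force: 0.0
```

```bash
python3 -c "
from h import *
rel((.504,.342,.14))"
```

```text
t 1.35 pos [0.3795 0.0006 0.2   ] F [ 0.93 -0.59 -0.29] op 0.0020909988730186345
(0.504, 0.342, 0.14) -> [ 221.1 -288.4   60.1] mm
```

Call:
play_rows(
  xyz=[
    [30,-40,4],
    [60,-80,10],
    [92,-120,18],
    [122,-160,26],
    [153,-200,35],
    [184,-240,45],
    [205,-270,55],
    [221,-288,60],
    [221,-288,60],
    [221,-288,60],
  ],
  rot=[
    [0,0,0],
    [0,0,0],
    [0,0,0],
    [0,0,0],
    [0,0,0],
    [0,0,0],
    [0,0,0],
    [0,0,0],
    [0,0,0],
    [0,0,0],
  ],
  grip=[0,0,0,0,0,0,0,0,0,0],
)

```text
time_s: 2.6
eef_pos: [0.504, 0.3388, 0.1399]
eef_rot: [0.0, 0.988, 0.151, -0.001]
wrist_force: [0.1, -0.3, 0.2]
opening: 0.002
grasp_force: 0.0
```

```bash
python3 - <<'E'
from h import *
rel((.504,.342,.095))
a=shot('side','s1')['color'];b=shot('top','t1')['color']
a=cv2.resize(a[170:330,180:340],(560,560),interpolation=2)
b=cv2.resize(b[190:280,130:240],(240,196),interpolation=2)
o=np.zeros((560,800,3),np.uint8);o[:,:560]=a;o[:196,560:]=b
cv2.imwrite('pics/c1.png',o[:,:,::-1])
E
```

```text
t 2.6 pos [0.504  0.3388 0.1399] F [ 0.07 -0.3   0.18] op 0.0021892821150068143
(0.504, 0.342, 0.095) -> [ 1.  -3.1 44.9] mm
```

View pics/c1.png

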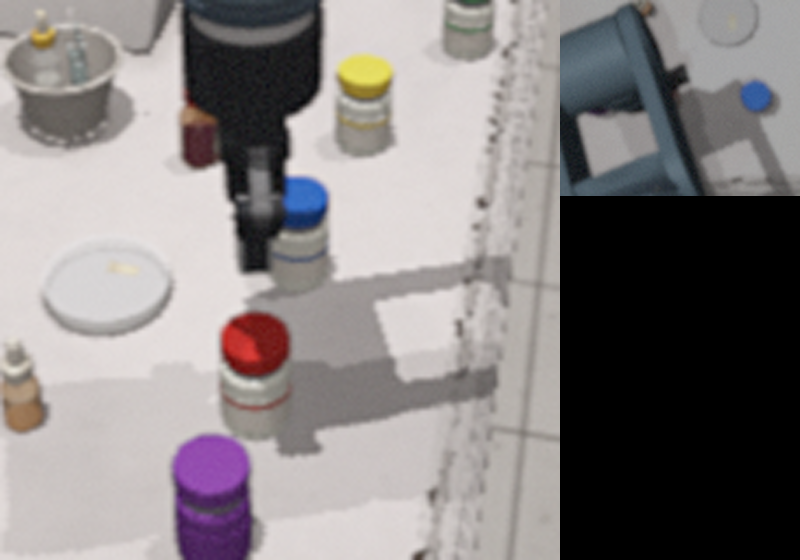

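The shut fingertips (crop 253,268) hang straight above the red lid (255,345), and purple stands clear nearer the camera. Going down to just above the lid.

Call:
play_rows(
  xyz=[
    [0,-1,10],
    [0,-1,20],
    [0,-1,30],
    [0,-1,37],
    [0,-1,41],
    [0,-1,44],
    [0,-1,45],
    [0,-1,46],
    [0,-1,46],
    [0,-1,46],
  ],
  rot=[
    [0,0,0],
    [0,0,0],
    [0,0,0],
    [0,0,0],
    [0,0,0],
    [0,0,0],
    [0,0,0],
    [0,0,0],
    [0,0,0],
    [0,0,0],
  ],
  grip=[0,0,0,0,0,0,0,0,0,0],
)

```text
time_s: 3.95
eef_pos: [0.5043, 0.3405, 0.0945]
eef_rot: [-0.0, 0.988, 0.151, 0.0]
wrist_force: [-0.5, 0.2, 0.8]
opening: -0.002
grasp_force: 0.0
```

Call:
play_rows(
  xyz=[
    [0,0,1],
    [0,0,2],
    [0,0,3],
    [0,0,4],
    [0,0,5],
    [0,0,6],
    [0,0,7],
    [0,0,8],
    [0,0,8],
    [0,0,8],
  ],
  rot=[
    [0,0,0],
    [0,0,0],
    [0,0,0],
    [0,0,0],
    [0,0,0],
    [0,0,0],
    [0,0,0],
    [0,0,0],
    [0,0,0],
    [0,0,0],
  ],
  grip=[0,0,0,0,0,0,0,0,0,0],
)

```text
time_s: 5.2
eef_pos: [0.5043, 0.3404, 0.0862]
eef_rot: [-0.0, 0.988, 0.151, -0.0]
wrist_force: [0.1, -1.0, 2.2]
opening: -0.003
grasp_force: 1.2
```

Call:
play_rows(
  xyz=[
    [0,0,0.5],
    [0,0,1],
    [0,0,1.5],
    [0,0,2],
    [0,0,2.5],
    [0,0,3],
    [0,0,3],
    [0,0,3],
    [0,0,3],
    [0,0,3],
  ],
  rot=[
    [0,0,0],
    [0,0,0],
    [0,0,0],
    [0,0,0],
    [0,0,0],
    [0,0,0],
    [0,0,0],
    [0,0,0],
    [0,0,0],
    [0,0,0],
  ],
  grip=[0,0,0,0,0,0,0,0,0,0],
)

```text
time_s: 6.45
eef_pos: [0.5043, 0.3404, 0.0832]
eef_rot: [-0.0, 0.988, 0.151, -0.0]
wrist_force: [0.1, -1.1, 2.5]
opening: -0.002
grasp_force: 1.2
```

Call:
play_rows(
  xyz=[
    [0,0,0.2],
    [0,0,0.4],
    [0,0,0.6],
    [0,0,0.8],
    [0,0,0.8],
    [0,0,0.8],
    [0,0,0.8],
    [0,0,0.8],
    [0,0,0.8],
    [0,0,0.8],
  ],
  rot=[
    [0,0,0],
    [0,0,0],
    [0,0,0],
    [0,0,0],
    [0,0,0],
    [0,0,0],
    [0,0,0],
    [0,0,0],
    [0,0,0],
    [0,0,0],
  ],
  grip=[0,0,0,0,0,0,0,0,0,0],
)

```text
time_s: 7.7
eef_pos: [0.5044, 0.3405, 0.0831]
eef_rot: [0.0, 0.988, 0.151, 0.0]
wrist_force: [-2.1, -1.3, 7.1]
opening: -0.0
grasp_force: 3.6
```

The force rises while the height stays put, so the lid is at its stop. One small extra push, then lift.

Call:
play_rows(
  xyz=[
    [0,0,0.3],
    [0,0,0.5],
    [0,0,0.5],
    [0,0,0.5],
    [0,0,0.5],
    [0,0,0.5],
    [0,0,0.5],
    [0,0,0.5],
    [0,0,0.5],
    [0,0,0.5],
  ],
  rot=[
    [0,0,0],
    [0,0,0],
    [0,0,0],
    [0,0,0],
    [0,0,0],
    [0,0,0],
    [0,0,0],
    [0,0,0],
    [0,0,0],
    [0,0,0],
  ],
  grip=[0,0,0,0,0,0,0,0,0,0],
)

```text
time_s: 8.95
eef_pos: [0.5045, 0.3406, 0.0831]
eef_rot: [-0.0, 0.988, 0.151, 0.0]
wrist_force: [-3.1, -1.8, 10.5]
opening: -0.004
grasp_force: 5.2
```

Call:
play_rows(
  xyz=[
    [0,0,-2],
    [0,0,-5],
    [0,0,-10],
    [0,0,-17],
    [0,0,-25],
    [0,0,-35],
    [0,0,-45],
    [0,0,-57],
    [0,0,-57],
    [0,0,-57],
  ],
  rot=[
    [0,0,0],
    [0,0,0],
    [0,0,0],
    [0,0,0],
    [0,0,0],
    [0,0,0],
    [0,0,0],
    [0,0,0],
    [0,0,0],
    [0,0,0],
  ],
  grip=[0,0,0,0,0,0,0,0,0,0],
)

```text
time_s: 10.2
eef_pos: [0.5041, 0.3403, 0.1389]
eef_rot: [0.0, 0.988, 0.151, -0.0]
wrist_force: [0.9, -0.2, 0.5]
opening: -0.002
grasp_force: 0.0
```

```bash
python3 -c "
from h import *
rel((.4875,.045,.14))"
```

```text
t 10.2 pos [0.5041 0.3403 0.1389] F [ 0.88 -0.16  0.52] op -0.001765330103142731
(0.4875, 0.045, 0.14) -> [-104.2  276.8   -1.1] mm
```

Call:
play_rows(
  xyz=[
    [-8,22,0],
    [-23,60,0],
    [-38,100,0],
    [-53,140,0],
    [-68,180,0],
    [-83,220,0],
    [-95,253,0],
    [-104,276,0],
    [-104,276,0],
    [-104,276,0],
  ],
  rot=[
    [0,0,0],
    [0,0,0],
    [0,0,0],
    [0,0,0],
    [0,0,0],
    [0,0,0],
    [0,0,0],
    [0,0,0],
    [0,0,0],
    [0,0,0],
  ],
  grip=[0,0,0,0,0,0,0,0,0,0],
)

```text
time_s: 11.45
eef_pos: [0.4871, 0.0459, 0.1387]
eef_rot: [-0.0, 0.989, 0.151, -0.0]
wrist_force: [0.8, -0.3, 0.3]
opening: 0.001
grasp_force: 0.0
```

```bash
python3 - <<'E'
from h import *
rel((.4875,.045,.095))
a=shot('side','s2')['color'];c=shot('top','t2')
a=cv2.resize(a[150:310,190:350],(560,560),interpolation=2)
cv2.imwrite('pics/c2.png',a[:,:,::-1])
P=np.array([world(c,x,y) for x in range(160,195) for y in range(215,255)])
print('red',P[(P[:,2]>.04)&(abs(P[:,1]-.34)<.03)].mean(0),np.percentile(P[:,2],[90,95,98]))
c0=dict(np.load('pics/side0.npz'));c1=dict(np.load('pics/s2.npz'))
for q in(c0,c1):
    m=cv2.inRange(cv2.cvtColor(q['color'][230:330,200:300],cv2.COLOR_RGB2HSV),(0,180,90),(6,255,255))+cv2.inRange(cv2.cvtColor(q['color'][230:330,200:300],cv2.COLOR_RGB2HSV),(174,180,90),(180,255,255))
    v,u=np.nonzero(m);Z=np.array([world(q,x+200,y+230) for x,y in zip(u,v)]);Z=Z[np.hypot(Z[:,0]-.504,Z[:,1]-.342)<.04]
    T=Z[Z[:,2]>np.percentile(Z[:,2],95)-.006]
    print(len(Z),np.percentile(Z[:,2],[50,80,95]).round(4),T.mean(0).round(4))
E
```

```text
t 11.45 pos [0.4871 0.0459 0.1387] F [ 0.75 -0.3   0.32] op 0.0008289884016586885
(0.4875, 0.045, 0.095) -> [ 0.1  1.  43.7] mm
red [0.50334935 0.33807199 0.06223898] [0.06018559 0.06417995 0.06751927]
242 [0.0713 0.0722 0.0733] [0.5024 0.3471 0.0714]
224 [0.0644 0.0655 0.0661] [0.5024 0.348  0.0644]
```

View pics/c2.png

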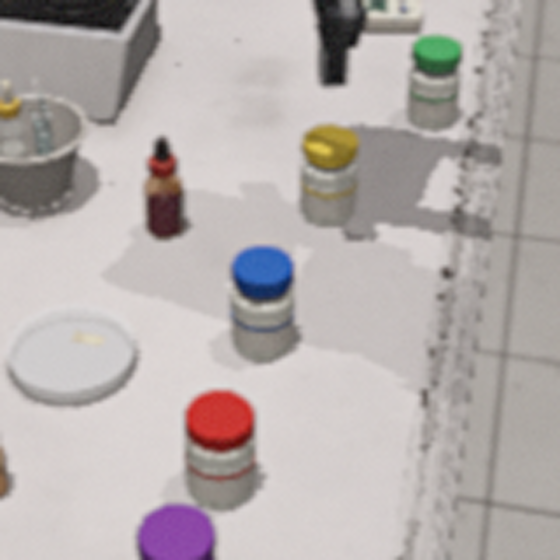

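Red is home: its top fell from 71.4 to 64.4 mm and the pot didn't move. The fingertips (335,78) are above the yellow lid (330,145). Next I press yellow.

Call:
play_rows(
  xyz=[
    [0,0,10],
    [0,0,20],
    [0,0,30],
    [0,0,37],
    [0,0,41],
    [0,0,44],
    [0,0,45],
    [0,0,46],
    [0,0,47],
    [0,0,48],
  ],
  rot=[
    [0,0,0],
    [0,0,0],
    [0,0,0],
    [0,0,0],
    [0,0,0],
    [0,0,0],
    [0,0,0],
    [0,0,0],
    [0,0,0],
    [0,0,0],
  ],
  grip=[0,0,0,0,0,0,0,0,0,0],
)

```text
time_s: 12.8
eef_pos: [0.4877, 0.0459, 0.0911]
eef_rot: [0.0, 0.988, 0.151, 0.0]
wrist_force: [-0.4, -0.4, -0.3]
opening: -0.002
grasp_force: 0.0
```

Call:
play_rows(
  xyz=[
    [0,0,0.7],
    [0,0,1.4],
    [0,0,2.1],
    [0,0,2.8],
    [0,0,3.5],
    [0,0,4.2],
    [0,0,5],
    [0,0,5.7],
    [0,0,6.4],
    [0,0,7],
  ],
  rot=[
    [0,0,0],
    [0,0,0],
    [0,0,0],
    [0,0,0],
    [0,0,0],
    [0,0,0],
    [0,0,0],
    [0,0,0],
    [0,0,0],
    [0,0,0],
  ],
  grip=[0,0,0,0,0,0,0,0,0,0],
)

```text
time_s: 14.05
eef_pos: [0.4877, 0.0459, 0.084]
eef_rot: [0.0, 0.988, 0.151, 0.0]
wrist_force: [-0.8, 0.0, 2.8]
opening: 0.002
grasp_force: 1.9
```

Call:
play_rows(
  xyz=[
    [0,0,0.3],
    [0,0,0.6],
    [0,0,0.9],
    [0,0,1.2],
    [0,0,1.5],
    [0,0,1.8],
    [0,0,1.8],
    [0,0,1.8],
    [0,0,1.8],
    [0,0,1.8],
  ],
  rot=[
    [0,0,0],
    [0,0,0],
    [0,0,0],
    [0,0,0],
    [0,0,0],
    [0,0,0],
    [0,0,0],
    [0,0,0],
    [0,0,0],
    [0,0,0],
  ],
  grip=[0,0,0,0,0,0,0,0,0,0],
)

```text
time_s: 15.3
eef_pos: [0.4879, 0.0459, 0.0831]
eef_rot: [0.0, 0.988, 0.151, 0.0]
wrist_force: [-3.5, 0.1, 11.9]
opening: 0.001
grasp_force: 5.9
```

Yellow is at its stop: the same height as red, at 11.9 N. Lift.

Call:
play_rows(
  xyz=[
    [0,0,-2],
    [0,0,-5],
    [0,0,-10],
    [0,0,-17],
    [0,0,-25],
    [0,0,-35],
    [0,0,-45],
    [0,0,-57],
    [0,0,-57],
    [0,0,-57],
  ],
  rot=[
    [0,0,0],
    [0,0,0],
    [0,0,0],
    [0,0,0],
    [0,0,0],
    [0,0,0],
    [0,0,0],
    [0,0,0],
    [0,0,0],
    [0,0,0],
  ],
  grip=[0,0,0,0,0,0,0,0,0,0],
)

```text
time_s: 16.55
eef_pos: [0.4875, 0.046, 0.1391]
eef_rot: [-0.0, 0.988, 0.151, -0.0]
wrist_force: [-0.1, 0.6, 0.6]
opening: 0.001
grasp_force: 0.0
```

```bash
python3 - <<'E'
from h import *
rel((.506,.206,.139))
shot('side','s3')
for f in('side0','s3'):
    q=dict(np.load(f'pics/{f}.npz'));m=cv2.inRange(cv2.cvtColor(q['color'],cv2.COLOR_RGB2HSV),(22,120,60),(35,255,255))
    v,u=np.nonzero(m);Z=np.array([world(q,x,y) for x,y in zip(u,v)]);Z=Z[np.hypot(Z[:,0]-.4875,Z[:,1]-.045)<.04]
    T=Z[Z[:,2]>np.percentile(Z[:,2],95)-.006]
    print(len(Z),np.percentile(Z[:,2],[50,80,95]).round(4),T.mean(0).round(4))
E
```

```text
t 16.55 pos [0.4875 0.046  0.1391] F [-0.1   0.64  0.61] op 0.001201499190682273
(0.506, 0.206, 0.139) -> [ 6.560e+01 -1.472e+02  1.000e-01] mm
142 [0.0695 0.071  0.0721] [0.4865 0.0505 0.07  ]
135 [0.0638 0.0651 0.0661] [0.4859 0.0505 0.064 ]
```

Yellow is home, from 70.0 to 64.0 mm. Now blue.

Call:
play_rows(
  xyz=[
    [9,-20,0],
    [22,-50,0],
    [36,-80,0],
    [49,-110,0],
    [59,-133,0],
    [65,-147,0],
    [65,-147,0],
    [65,-147,0],
    [65,-147,0],
    [65,-147,0],
  ],
  rot=[
    [0,0,0],
    [0,0,0],
    [0,0,0],
    [0,0,0],
    [0,0,0],
    [0,0,0],
    [0,0,0],
    [0,0,0],
    [0,0,0],
    [0,0,0],
  ],
  grip=[0,0,0,0,0,0,0,0,0,0],
)

```text
time_s: 17.85
eef_pos: [0.5057, 0.2051, 0.1393]
eef_rot: [0.0, 0.989, 0.151, 0.0]
wrist_force: [0.1, -0.3, -0.2]
opening: -0.002
grasp_force: 0.0
```

Call:
play_rows(
  xyz=[
    [0,0,10],
    [0,0,20],
    [0,0,30],
    [0,0,37],
    [0,0,41],
    [0,0,43],
    [0,0,44],
    [0,0,45],
    [0,0,45],
    [0,0,45],
  ],
  rot=[
    [0,0,0],
    [0,0,0],
    [0,0,0],
    [0,0,0],
    [0,0,0],
    [0,0,0],
    [0,0,0],
    [0,0,0],
    [0,0,0],
    [0,0,0],
  ],
  grip=[0,0,0,0,0,0,0,0,0,0],
)

```text
time_s: 19.1
eef_pos: [0.5057, 0.2057, 0.0943]
eef_rot: [-0.0, 0.988, 0.151, 0.0]
wrist_force: [-0.1, -0.1, 0.2]
opening: 0.001
grasp_force: 0.0
```

Call:
play_rows(
  xyz=[
    [0,0,1],
    [0,0,2],
    [0,0,3],
    [0,0,4],
    [0,0,5],
    [0,0,6],
    [0,0,7],
    [0,0,8],
    [0,0,9],
    [0,0,10],
  ],
  rot=[
    [0,0,0],
    [0,0,0],
    [0,0,0],
    [0,0,0],
    [0,0,0],
    [0,0,0],
    [0,0,0],
    [0,0,0],
    [0,0,0],
    [0,0,0],
  ],
  grip=[0,0,0,0,0,0,0,0,0,0],
)

```text
time_s: 20.35
eef_pos: [0.5057, 0.2057, 0.0842]
eef_rot: [-0.0, 0.988, 0.151, 0.0]
wrist_force: [-1.0, -0.3, 4.3]
opening: 0.0
grasp_force: 1.9
```

Call:
play_rows(
  xyz=[
    [0,0,0.3],
    [0,0,0.6],
    [0,0,0.9],
    [0,0,1.2],
    [0,0,1.5],
    [0,0,1.8],
    [0,0,2.0],
    [0,0,2.0],
    [0,0,2.0],
    [0,0,2.0],
  ],
  rot=[
    [0,0,0],
    [0,0,0],
    [0,0,0],
    [0,0,0],
    [0,0,0],
    [0,0,0],
    [0,0,0],
    [0,0,0],
    [0,0,0],
    [0,0,0],
  ],
  grip=[0,0,0,0,0,0,0,0,0,0],
)

```text
time_s: 21.6
eef_pos: [0.5059, 0.2057, 0.0831]
eef_rot: [0.0, 0.988, 0.151, 0.0]
wrist_force: [-4.7, -0.9, 11.4]
opening: 0.0
grasp_force: 5.3
```

Call:
play_rows(
  xyz=[
    [0,0,-2],
    [0,0,-5],
    [0,0,-10],
    [0,0,-17],
    [0,0,-27],
    [0,0,-40],
    [0,0,-60],
    [0,0,-80],
    [0,0,-100],
    [0,0,-100],
  ],
  rot=[
    [0,0,0],
    [0,0,0],
    [0,0,0],
    [0,0,0],
    [0,0,0],
    [0,0,0],
    [0,0,0],
    [0,0,0],
    [0,0,0],
    [0,0,0],
  ],
  grip=[0,0,0,0,0,0,0,0,0,0],
)

```text
time_s: 22.85
eef_pos: [0.5071, 0.2059, 0.1847]
eef_rot: [-0.0, 0.988, 0.151, 0.002]
wrist_force: [0.4, 0.5, 0.1]
opening: -0.001
grasp_force: 0.0
```

```bash
python3 - <<'E'
from h import *
rel()
a=shot('side','s4')['color']
for n,p,lo,hi in(('red',(.504,.342),(0,170,70),(6,255,255)),('yellow',(.4875,.045),(22,120,60),(35,255,255)),('blue',(.506,.206),(100,150,50),(125,255,255)),('green',(.4225,-.109),(50,120,50),(85,255,255))):
  for f in('side0','s4'):
    q=dict(np.load(f'pics/{f}.npz'));m=cv2.inRange(cv2.cvtColor(q['color'],cv2.COLOR_RGB2HSV),lo,hi)
    v,u=np.nonzero(m);Z=np.array([world(q,x,y) for x,y in zip(u,v)]);Z=Z[np.hypot(Z[:,0]-p[0],Z[:,1]-p[1])<.04]
    T=Z[Z[:,2]>np.percentile(Z[:,2],95)-.006]
    print(n,len(Z),T.mean(0).round(4))
cv2.imwrite('pics/c4.png',cv2.resize(a[140:340,150:350],(600,600),interpolation=2)[:,:,::-1])
E
```

```text
t 22.85 pos [0.5071 0.2059 0.1847] F [0.38 0.51 0.1 ] op -0.0011134184377545179
red 243 [0.5025 0.3468 0.0714]
red 230 [0.5025 0.3468 0.0645]
yellow 142 [0.4865 0.0505 0.07  ]
yellow 133 [0.4867 0.0507 0.064 ]
blue 179 [0.5048 0.2121 0.0719]
blue 167 [0.5048 0.2122 0.0642]
green 81 [ 0.4217 -0.1016  0.0718]
green 83 [ 0.4218 -0.1006  0.0719]
```

View pics/c4.png

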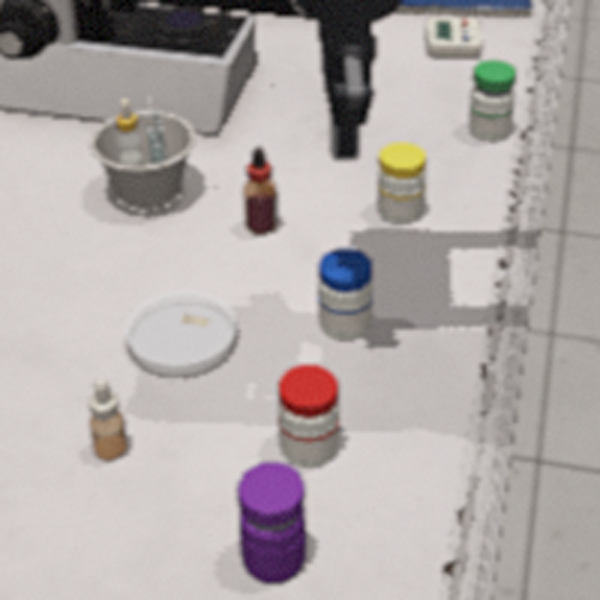

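The red (308,390), yellow (402,160) and blue (345,270) lids all sit at 64 mm. Green (494,78) is still open at 72 mm, purple is untouched, and no pot has moved. The hand is clear.

```bash
python3 -c "
from bench import ctrl
print(ctrl.hand_in())"
```

```text
the job is handed in; nothing more can be done
None
```

I pressed the red, yellow and blue lids fully home in that order and left the green pot open; no pot moved in the camera check, and I handed the job in at about 23 s.

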